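# Clamp a smoothing capacitor with its U-bolt and lock it

## Robot

A 6-joint arm with a two-finger parallel gripper is mounted at the origin on a cart in front of the work surface, level with it; the furniture and walls round the work are solid. World frame = base frame: x ahead of the robot, y to its left, z up, the work surface at z = 0. Lengths are in m, angles in rad, forces in N, time in s.
With the tool pointing down it reaches from about 0.35 to 0.85 m from the base axis. Payload 8.1 kg.
Tool frame: the origin (TCP) lies at the very end of the fingers, on their centre line; the grasp point (between the pads) lies 19 mm behind it; z points along the fingers, y is the line along which they close (so a half turn about z gives the same grasp; the last joint's range is limited). The gripper opens to 85 mm and grips with 20 to 120 N. Pads are 22 mm wide; open, the fingers measure 114 mm over their backs; the gripper's body (76 mm by 85 mm) begins 54 mm behind the grasp point. The pads swing forward as they close: fully open they stand 13 mm farther back than shut.
Start: joints at [-1.248, 0.13, 1.488, -0, 1.523, -0.085], TCP at [0.238, -0.551, 0.194] pointing down, gripper open.
Joint ranges: [-2.96, 2.96], [-0.89, 2.26], [0.02, 2.5], [-1.34, 4.48], [0, 2.73], [-2.66, 2.66]. Speed limits (rad/s): [2.39, 2.39, 2.79, 3.14, 3.14, 3.14].

## Interface

Orientations are given as a unit quaternion [w, x, y, z].
In Python, from plant import env gives the robot as it stands.
- The arm moves only by the shell command python3 -m handwheel 'ROWS' [OPENING] [FORCE]. ROWS is JSON, one flat list of numbers, 4 for each row, row after row: the shift along the tool's x, y, z normalised to -1 to 1, where 1 is 0.5 m, then the turn about the tool's z normalised to -1 to 1, where 1 is 30 degrees. A call has 1 to 5 rows; each row is the pose to reach, as a shift and turn from the pose commanded when the call began, along the tool's axes at that moment; what a row does not reach only later rows make up. A row lasts 1/10 s, in which the tool goes at most 50 mm and 8.59 degrees, less where a joint would pass 70% of its speed; a pose out of reach is approached as far as the arm can. A call with a number of a shift or a turn outside -1 to 1 is refused whole. A call with a gripper value outside its range is refused whole. OPENING is the gripper's target within -1 to 1 (fully open at 1, half-way at 0, shut at -1), set as the call begins (- or left out, the last holds). The fingers move at their own pace and stop on an object; FORCE is the grip in N (left out, the last holds). Time passes only in rows, so rows that repeat a pose let the fingers close. It gives the time, the measured TCP pose, the force, the opening and the grip force at its end, in the units of the state.
- env.get_state(): the state, without advancing time (a new reading comes with each control period).
- env.grab_frame(name): name is "scene" or "top" or "wrist"; returns a dict with "pixels" (384x512x3 uint8, red, green, blue), "camera_matrix" (3x3 intrinsics, pixels), "R" (3x3) and "t" (3): a world point X has camera coordinates R X + t. Camera axes: x right, y down, z forward; pixel columns grow to the right and rows downward; lengths in m; the calibration is good to about 2 mm. A picture is of the moment at which its call begins. There is no depth.
- env.sign_off(): hands the job in; it is judged then, once.
The state is a dict: "t": time; "joint_positions": joint angles; "dq": joint speeds; "tau": joint torques, N m; "tool_pos": TCP position; "eef_rot": TCP orientation; "contact_force": force on the tool from outside, world axes, zero at the start; "ft_torque": the same for the moment, N m; "grip_width": finger opening in m; "grasp_force": force on a finger pad.
Only numpy, scipy, OpenCV 4.12 (cv2) and the standard library are available. Lean on these libraries where they do the work, as an engineer would, in place of code of your own. Each camera call takes 0.05 s, during which the arm holds its last target. There are 200 camera calls.

## Task

Clamp the smoothing capacitor that lies in the cradle of the power module: take the steel U-bolt out of the wooden block, bring it down over the capacitor so that both legs go through the two holes of the clamp plate, feeling for the holes gently, and press it fully home until its bow sits on the capacitor. Then push the lock slide by its upright tab towards the U-bolt as far as it goes, so that it catches the grooves of both legs, and leave everything else on the bench where it is.

Things in the scene. Friction and masses are not known exactly. Their poses are not given: they have to be found in the camera images.
- chassis: Power module fixed on the bench: steel base 156 mm (its x -86 to +70) by 170 mm (its y), top at z 9 mm. Origin: centre of its underside on the bench, z up. A capacitor lies along its y in two black V saddles at y +/-49 mm (8 mm thick, 66 mm high). Between them two T-slot rails at x +/-54 mm carry the clamp plate.
- plate_ref (a point): Fixed chassis point x 0, y 0, z 37 mm; axes of the chassis. Clamp plate, steel, 124 x 60 mm, top z 34 mm, with two holes (12.5 mm in x, 12 in y) at x +/-25 mm. Screwed fast anywhere along T-slots: both holes lie at one y between -12 and +12 mm, NOT measured, new each time. Its screw heads (x +/-54 mm) reach z 38 mm.
- cradle (a point): Fixed chassis point x 0, y 0, z 67.5 mm: where the middle of the capacitor belongs; axes of the chassis. Rubber bushes below the holes (from z 30 mm down) hug the legs: about 5 to 15 N of drag in all, so the U-bolt has to be pressed down until it stops hard on the capacitor.
- capacitor_mid (a point): Middle of the grey round capacitor, 35 mm diameter, 120 mm long, lying loose in the saddles along the chassis y; its top is 17.5 mm above this point, 85 mm above the bench. Brass terminals at its +y end.
- ubolt_mid (a point): Middle of the loose steel U-bolt, 80 mm high, 60 mm wide, bar 10 mm thick, 0.1 to 0.16 kg. x runs leg to leg, z up to the bow. Straight legs at x +/-25 mm from 40 mm below (ends, 1 mm chamfer) to 10 mm above this point; bow top 40 mm above. Same either way round. Hold it across the outsides of both legs (60 mm). Home in the module, this point is 55 mm above the bench at chassis x 0.
- ubolt: The same U-bolt, origin midway between its leg ends, axes the same. A groove (neck 5 mm) rings each leg 17.5 to 23.5 mm above its end. At the start it stands upright in the wooden block, leg ends 6 mm above the bench; home in the module they are 15 mm above the bench.
- capacitor: The capacitor, same point and axes as capacitor_mid.
- kit_block: Wooden kitting block fixed on the bench, 92 mm (its x) by 86 mm (its y), 30 mm high, origin at the centre of its underside; the U-bolt stands 24 mm deep in two 11.5 mm holes at x +/-25 mm, y 0. Two screws at y -28 mm have heads up to z 35 mm.
- lock (a joint): Lock slide, m: 0 to 0.0015 at the start (holes open), grows as it is pushed along chassis +x and its edges enter the grooves of both legs, to 0.0085 to 0.010 (hard stop on the legs). If the U-bolt is not home it stops short, at 0.006 to 0.0075. It slides with 4.5 N, some 10 N bring it home (over 20 N strains it), and it stays where left.
- lock_ref (a point): Fixed chassis point x -74, y 0, z 52 mm. The lock slide lies on the clamp plate (steel, z 34 to 37 mm, 54 mm wide in y) with a window over each hole (13 mm in y, 17.5 in x): a leg that misses stands on it at z 37 mm. Its upright tab, 4 mm thick (x), 18 mm wide (y), z 37 to 65 mm, stands at chassis x -74 mm + lock value, y that of the holes, so of the seated U-bolt.
- driver: Bystander: small screwdriver with yellow handle, 136 mm long; to be left alone.
- reel: Bystander: reel of solder wire with blue flanges standing upright, 56 mm across, 58 mm high; to be left alone.
- board: Bystander: green circuit board lying flat, 140 x 100 mm; to be left alone.
There are look-alikes about, which are no part of the job. Of the things like the ubolt, leave any that is orange or pink; of the rest the larger one is meant.

How it is judged:
By the outcome, as a careful person would: the job done as asked, in the order asked, and still so for the second after the job is handed in, with the robot touching nothing.
It also fails if it takes over 61 s, if anything falls off the work surface, if the arm or the gripper's body presses on something with over 40 N, if the wrist force passes 120 N, or if a joint passes its speed limit or range.

## Working session

There is one attempt and no reset: what is moved stays moved. The work goes in short steps, Python scripts to look and compute and a shell command to move; the robot and the scene stay as the last step left them, time stands still between calls to the robot, and variables do not carry over. Pictures are saved under pics/ and viewed, at most 11 in all, crops included, and the job is handed in when it is done.

```bash
ls; mkdir -p pics; python3 - <<'E'
from plant import env
import cv2,pickle,numpy as np
np.set_printoptions(precision=4,suppress=True)
s=env.get_state();print(s)
d={}
for n in("scene","top","wrist"):
    f=env.grab_frame(n);d[n]=f
    print(n,f['camera_matrix'].tolist(),f['R'],f['t'])
pickle.dump(d,open('f0.pkl','wb'))
im=[d[n]['pixels'][:,:,::-1] for n in d]
cv2.imwrite('pics/top0.png',cv2.resize(im[1],(800,600),interpolation=cv2.INTER_CUBIC))
cv2.imwrite('pics/scene0.png',cv2.resize(im[0],(800,600),interpolation=cv2.INTER_CUBIC))
E
```

```text
pics
{'t': 0.0, 'joint_positions': array([-1.2484,  0.1312,  1.4893,  0.    ,  1.5231, -0.0854]), 'dq': array([-0.0009, -0.0002, -0.0013, -0.0008,  0.0006, -0.0015]), 'tau': array([  0.0004, -56.9401, -50.0551,   0.0002,   0.0149,   0.    ]), 'tool_pos': array([ 0.2378, -0.5502,  0.1931]), 'eef_rot': array([-0.001 ,  0.9793,  0.2025, -0.0001]), 'contact_force': array([0.9368, 0.1272, 0.5152]), 'ft_torque': array([-0.0089, -0.0147, -0.0227]), 'grasp_force': 0.0, 'grip_width': 0.08510158535676247}
scene [[425.62544389484174, 0.0, 260.581390117937], [0.0, 425.62544389484174, 183.0143958081678], [0.0, 0.0, 1.0]] [[-0.6453 -0.7639 -0.0044]
 [-0.4711  0.4025 -0.7849]
 [ 0.6014 -0.5045 -0.6196]] [0.5101 0.2242 0.7576]
top [[459.6187774816456, 0.0, 255.05799443267762], [0.0, 459.6187774816456, 193.09021327823373], [0.0, 0.0, 1.0]] [[ 0.0289 -0.9996 -0.0065]
 [-0.9929 -0.0279 -0.1156]
 [ 0.1154  0.0098 -0.9933]] [0.2247 0.5424 1.0004]
wrist [[295.43358670605323, 0.0, 257.1889185652786], [0.0, 295.43358670605323, 190.26991149132206], [0.0, 0.0, 1.0]] [[ 0.3964 -0.9181 -0.0012]
 [-0.872  -0.3769  0.3124]
 [-0.2873 -0.1228 -0.9499]] [-0.5998 -0.04    0.38  ]
```

View pics/top0.png

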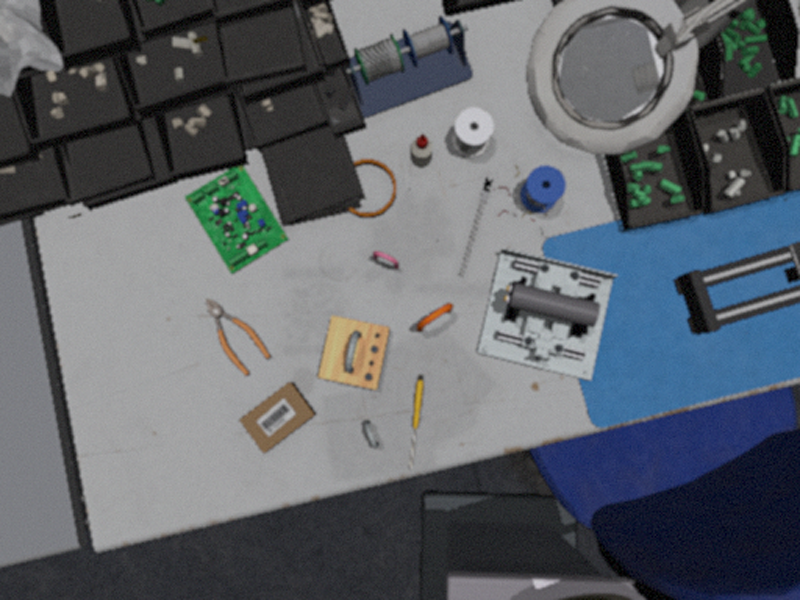

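View pics/scene0.png

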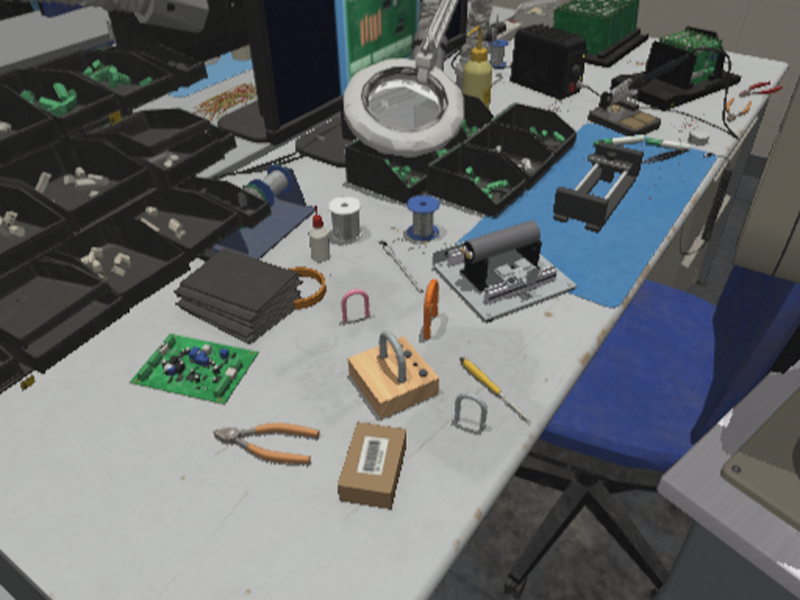

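The top view shows the block with the steel U-bolt at about (353,352) and the chassis at about (547,315), with the capacitor at (553,305) and its terminals on the left. The small grey U-bolt at (371,433) and the orange and pink ones are look-alikes. Next I'll get coarse positions.

```bash
cat > h.py <<'E'
import numpy as np,cv2,pickle
np.set_printoptions(precision=4,suppress=True)
def ray(f,uv):
    K,R,t=np.array(f['camera_matrix']),np.array(f['R']),np.array(f['t'])
    return -R.T@t, R.T@np.linalg.inv(K)@np.array([uv[0],uv[1],1.])
def onz(f,uv,z):
    c,d=ray(f,uv);return (c+d*(z-c[2])/d[2])
def proj(f,X):
    p=np.array(f['R'])@np.array(X)+f['t'];p=np.array(f['camera_matrix'])@p;return p[:2]/p[2]
def tri(obs):
    A=np.zeros((3,3));b=np.zeros(3)
    for f,uv in obs:
        c,d=ray(f,uv);d=d/np.linalg.norm(d);P=np.eye(3)-np.outer(d,d);A+=P;b+=P@c
    X=np.linalg.solve(A,b)
    return X,[np.linalg.norm(proj(f,X)-uv) for f,uv in obs]
def tool(R,dX): return R.T@dX
def grab(n,name=None,crop=None,s=1.5):
    from plant import env
    f=env.grab_frame(n)
    if name:
        pickle.dump(f,open(name+'.pkl','wb'))
        im=f['pixels'][:,:,::-1]
        if crop: x0,y0,x1,y1=crop; im=im[y0:y1,x0:x1]
        cv2.imwrite('pics/'+name+'.png',cv2.resize(im,None,fx=s,fy=s,interpolation=cv2.INTER_CUBIC))
    return f
E
python3 - <<'E'
from h import *
d=pickle.load(open('f0.pkl','rb'))
k=512/800
p=d['top']
print('block top corners',[onz(p,(u*k,v*k),.03)[:2] for u,v in((331,317),(390,327),(379,391),(318,379))])
print('bow',onz(p,(353*k,351*k),.08)[:2])
print('chassis corners',[onz(p,(u*k,v*k),.009)[:2] for u,v in((501,251),(615,274),(591,380),(478,353))])
print('cap ends',[onz(p,(u*k,v*k),.0675)[:2] for u,v in((509,293),(599,313))])
X,e=tri([(p,(353*k,351*k)),(d['scene'],(390*k,338*k))]);print(X,e)
from scipy.spatial.transform import Rotation as Ro
from plant import env
q=env.get_state()['eef_rot'];R=Ro.from_quat(np.roll(q,-1)).as_matrix();print(R)
# camera in tool frame
w=d['wrist'];c=-w['R'].T@w['t'];print(R.T@(c-env.get_state()['tool_pos']),w['R']@R)
E
```

```text
block top corners [array([0.5111, 0.3366]), array([0.4991, 0.2513]), array([0.4076, 0.2642]), array([0.422 , 0.3516])]
bow [0.461  0.2996]
chassis corners [array([0.6183, 0.0908]), array([ 0.5885, -0.0775]), array([ 0.4321, -0.0419]), array([0.4665, 0.1224])]
cap ends [array([0.5481, 0.0867]), array([ 0.5237, -0.0379])]
[0.4627 0.3015 0.0791] [np.float64(1.1572921647324959), np.float64(1.2560804247801922)]
[[ 0.918   0.3966 -0.0005]
 [ 0.3966 -0.918   0.0013]
 [ 0.0001 -0.0014 -1.    ]]
[ 0.0805  0.0004 -0.1794] [[-0.0002  1.     -0.0002]
 [-0.9499 -0.0003 -0.3125]
 [-0.3125  0.0001  0.9499]]
```

```bash
cat >> h.py <<'E'
from scipy.spatial.transform import Rotation as Ro
def st():
    from plant import env
    s=env.get_state();s['Rm']=Ro.from_quat(np.roll(s['eef_rot'],-1)).as_matrix();return s
def plan(X,ydeg):
    """remaining shift (tool axes, units of 0.5 m) and turn (units of 30 deg)"""
    s=st();R=s['Rm'];a=np.degrees(np.arctan2(R[1,1],R[0,1]))
    turn=-((ydeg-a+90)%180-90)
    d=R.T@(np.array(X)-s['tool_pos'])
    print('t',s['t'],'pos',s['tool_pos'],'yang',round(a,2),'F',s['contact_force'],'w',round(s['grip_width'],4),'shift',d/.5,'turn',round(turn/30,4),'tilt',R[:2,2])
E
python3 -m handwheel '[0.07,-0.06,0,-0.19,0.15,-0.12,0,-0.37,0.22,-0.18,0,-0.56,0.3,-0.245,0,-0.75,0.37,-0.305,0,-0.93]' 1
python3 -c "
from h import *
plan((.534,.022,.2),-11.6)"
```

```text
t: 0.65
tool_pos: [0.3478, -0.3355, 0.1939]
eef_rot: [-0.0, 0.901, 0.434, 0.0]
contact_force: [0.5, 0.3, 0.2]
grip_width: 0.0851
grasp_force: 0.0
t 0.65 pos [ 0.3478 -0.3355  0.1939] yang -38.52 F [0.5029 0.3363 0.1643] w 0.0851 shift [ 0.7913 -0.1539 -0.012 ] turn -0.8974 tilt [0.     0.0004]
```

```bash
python3 -m handwheel '[0.08,-0.015,0,-0.18,0.16,-0.03,0,-0.36,0.24,-0.045,0,-0.54,0.32,-0.06,0,-0.72,0.4,-0.077,-0.01,-0.9]' >/dev/null
python3 -c "
from h import *
plan((.534,.022,.2),-11.6)"
```

```text
t 1.15 pos [ 0.4424 -0.1555  0.1984] yang -11.52 F [ 1.2888 -1.1296  0.9596] w 0.0855 shift [ 0.3845  0.1086 -0.0032] turn 0.0027 tilt [-0.0012  0.0006]
```

```bash
python3 -m handwheel '[0.08,0.02,0,0,0.16,0.045,0,0,0.24,0.065,0,0,0.32,0.09,0,0,0.384,0.108,0,0]' >/dev/null
python3 -m handwheel '[0,0,0,0]' >/dev/null
python3 -c "
from h import *
grab('wrist','wA')
plan((.534,.022,.2),-11.6)"
```

```text
t 1.8 pos [0.5345 0.0215 0.1986] yang -11.55 F [0.4203 0.1879 0.6107] w 0.0853 shift [ 0.0008 -0.0011 -0.0028] turn 0.0016 tilt [-0.0011  0.0002]
```

View pics/wA.png

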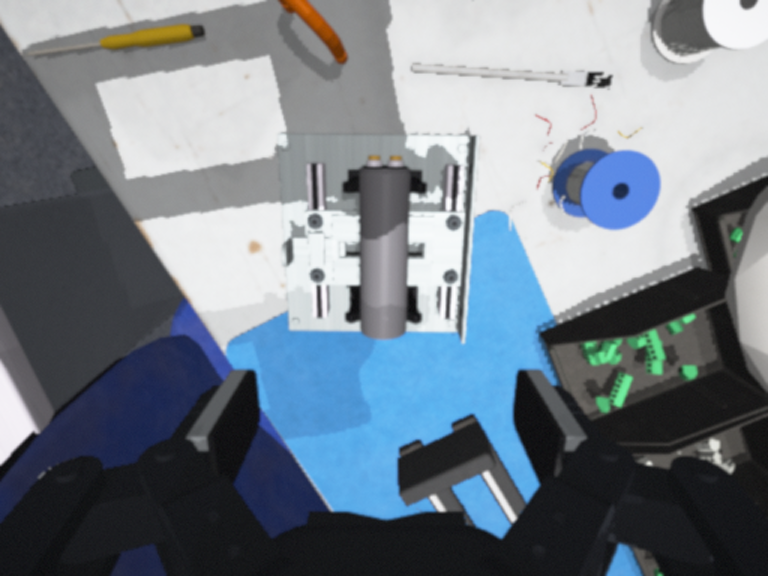

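Wrist view (image up is chassis +y, right is +x): the base corners are at about (280,133), (472,135), (463,337) and (290,330). The plate screws are at (315,220), (453,222), (317,275) and (451,275), the dark windows at (352,248) and (418,248), and the tab at (290,250). I'll take a closer second view.

```bash
python3 -m handwheel '[0.06,0,0.04,0,0.12,0,0.08,0,0.16,0,0.12,0,0.16,0,0.12,0,0.16,0,0.12,0]' >/dev/null
python3 -c "
from h import *
f=grab('wrist','wB',(140,120,380,330),3.3)
plan((.534,.022,.2),-11.6)
print('pred tab top0',proj(f,(.534-.074*.98,.022+.074*.2,.065)))"
```

```text
t 2.35 pos [0.5507 0.0968 0.1398] yang -11.77 F [-0.1714  0.5972  0.6972] w 0.0851 shift [-0.1533 -0.0022 -0.1203] turn -0.0055 tilt [ 0.0003 -0.0006]
pred tab top0 [180.9529 261.3585]
```

View pics/wB.png

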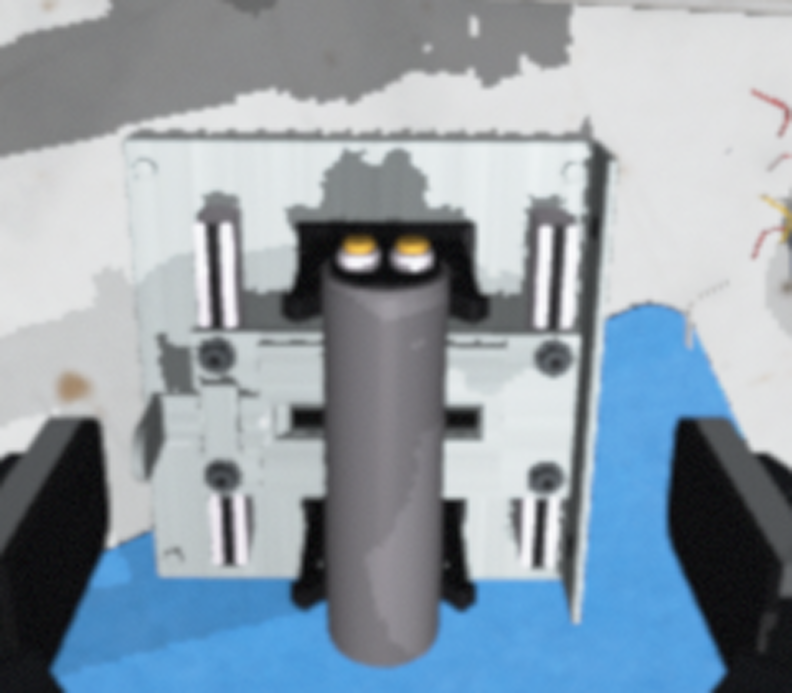

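Closer view: the screws are at (216,357), (553,357), (222,476) and (546,478) in the crop. The dark windows are at (306,421) and (464,421), and the base corners at (127,140), (590,140) and (157,577).

```bash
python3 - <<'E'
from h import *
A=pickle.load(open('wA.pkl','rb'));B=pickle.load(open('wB.pkl','rb'))
T=pickle.load(open('f0.pkl','rb'))['top']
b=lambda u,v:np.array((140+(u+.5)/3.3-.5,120+(v+.5)/3.3-.5)); a=lambda u,v:np.array(((u+.5)/1.5-.5,(v+.5)/1.5-.5))
S=[]
for n,pa,pb in(('s1',(315,220),(216,357)),('s2',(453,222),(553,357)),('s3',(317,275),(222,476)),('s4',(451,275),(546,478))):
    print(n,*tri([(A,a(*pa)),(B,b(*pb))]),onz(B,b(*pb),.037));S.append(onz(B,b(*pb),.038))
S=np.array(S);print('mean',S.mean(0));
for d in(S[1]-S[0],S[3]-S[2]):print('x ang',np.degrees(np.arctan2(d[1],d[0])),np.linalg.norm(d))
for d in(S[0]-S[2],S[1]-S[3]):print('y ang',np.degrees(np.arctan2(d[1],d[0]))-90,np.linalg.norm(d))
C=np.array([onz(B,b(*p),.009) for p in((127,140),(590,140),(577,577),(157,577))]);print(C)
print('mean',C.mean(0))
for i,j in((0,1),(3,2),(3,0),(2,1)):
    d=C[j]-C[i];print(np.degrees(np.arctan2(d[1],d[0])),np.linalg.norm(d))
print('win',[onz(B,b(*p),.037) for p in((306,421),(464,421))])
# capacitor axis: silhouette edges in B as rays ; mid of edges at z of axis
for v in(330,560):
    print('cap',v)
g=cv2.cvtColor(B['pixels'],cv2.COLOR_RGB2HSV)
for v in(215,235,255,275):
    print(v,g[v,230:282,2])
E
```

```text
s1 [0.486  0.055  0.0371] [np.float64(0.05563853324402937), np.float64(0.061607566514257105)] [0.4859 0.055  0.037 ]
s2 [0.5909 0.0314 0.0332] [np.float64(0.06022517301473352), np.float64(0.06667729468925107)] [0.5906 0.0333 0.037 ]
s3 [0.4758 0.0108 0.0339] [np.float64(0.08540094204652246), np.float64(0.09412447741103452)] [0.4767 0.0126 0.037 ]
s4 [ 0.5819 -0.0098  0.0372] [np.float64(0.22317720054513288), np.float64(0.2464908870370035)] [ 0.5817 -0.0099  0.037 ]
mean [0.5339 0.0233 0.038 ]
x ang -11.721205460626424 0.10650687849519545
x ang -12.121286616469211 0.10694725671311417
y ang -12.286144558030756 0.04318328149378581
y ang -11.705568541817044 0.04392796211349948
[[ 0.4696  0.1236  0.009 ]
 [ 0.6164  0.0932  0.009 ]
 [ 0.588  -0.0733  0.009 ]
 [ 0.4324 -0.0411  0.009 ]]
mean [0.5266 0.0256 0.009 ]
-11.730996767183495 0.14994861424903116
-11.709611724086177 0.15886476791632373
77.29551823316251 0.16883136394133955
80.32154796928161 0.168856038845194
win [array([0.5087, 0.0269, 0.037 ]), array([0.5589, 0.0165, 0.037 ])]
cap 330
cap 560
215 [ 34  33  31  32  41  49  56  64  70  80  86  95 100 104 107 111 114 117
 119 120 122 125 128 136 143 152 158 159 159 158 152 146 142 140 135 128
 124 120 116 112 108 104 100  92  84  70  54  44  36  30  26  26]
235 [205 204 208 206 205 205 199 171 113  83  85  92  97 103 107 110 113 116
 119 121 123 124 128 128 132 135 138 138 138 135 133 130 127 125 124 123
 120 117 113 111 107 103  96  98 128 189 225 232 232 231 226 215]
255 [198 198 198 198 198 199 194 173 125  87  85  92  99 103 106 110 114 117
 118 121 123 125 128 127 131 135 136 136 135 133 130 127 126 124 123 123
 125 126 127 124 121 112 105 113 165 218 226 227 227 227 227 227]
275 [193 158  87  37  23  15  11  24  46  69  82  89  98 101 107 110 114 116
 118 121 123 124 124 128 129 133 134 133 132 132 135 140 142 142 140 138
 134 130 127 121 114 108  96  76  43  23  17  19  31  49  97 168]
```

```bash
python3 -c "
from h import *
plan((.462,.30,.15),-8.7)"
```

```text
t 2.35 pos [0.5507 0.0968 0.1398] yang -11.77 F [-0.1714  0.5972  0.6972] w 0.0851 shift [ 0.3617 -0.2566 -0.0207] turn -0.1022 tilt [ 0.0003 -0.0006]
```

```bash
python3 -m handwheel '[0.06,-0.05,-0.02,-0.02,0.12,-0.1,-0.02,-0.04,0.18,-0.15,-0.02,-0.06,0.24,-0.2,-0.02,-0.08,0.3,-0.257,-0.02,-0.1]' >/dev/null
python3 -m handwheel '[0,0,0,0]' >/dev/null
python3 -c "
from h import *
grab('wrist','wC',(130,60,370,260),3.3)
plan((.462,.30,.15),-8.7)"
python3 -m handwheel '[0.08,0,0,0,0.11,0,0,0,0.11,0,0,0]' >/dev/null
python3 -c "
from h import *
grab('wrist','wD',(130,120,370,320),3.3)
plan((.462,.30,.15),-8.7)"
```

```text
t 3.0 pos [0.4553 0.2719 0.1509] yang -8.6 F [-0.3889 -1.1147 -0.7326] w 0.0854 shift [0.0576 0.0048 0.0018] turn 0.0033 tilt [0.0023 0.001 ]
t 3.35 pos [0.4647 0.3246 0.1497] yang -8.75 F [ 0.5166 -1.0665  0.043 ] w 0.0854 shift [-0.0494  0.0022 -0.0006] turn -0.0015 tilt [ 0.0007 -0.0004]
```

```bash
python3 -c "
import cv2,numpy as np
a=cv2.imread('pics/wC.png');b=cv2.imread('pics/wD.png')
cv2.imwrite('pics/CD.png',np.hstack([cv2.resize(a,(400,333)),cv2.resize(b,(400,333))]))"
```

```text
(no output)
```

View pics/CD.png

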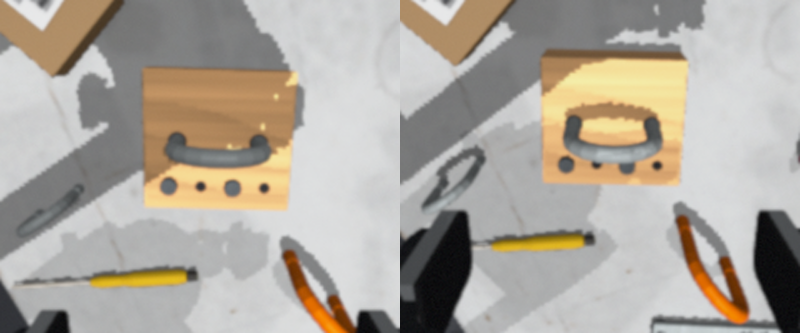

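Left is C, right is D. The leg bases are at (176,138) and (260,140) in C, and (573,124) and (653,123) in D. The bow top is at (217,157) in C and (612,153) in D. The block's top corners in C are (142,67), (297,71), (289,209) and (143,206).

```bash
python3 - <<'E'
from h import *
C=pickle.load(open('wC.pkl','rb'));D=pickle.load(open('wD.pkl','rb'))
c=lambda u,v:np.array((130+(u+.5)*.6-.5,60+(v+.5)*.6-.5)); d=lambda u,v:np.array((130+(u-400+.5)*.6-.5,120+(v+.5)*.6-.5))
print('bowtop',*tri([(C,c(217,157)),(D,d(612,153))]))
L1=onz(C,c(176,140),.03),onz(D,d(573,126),.03);L2=onz(C,c(260,141),.03),onz(D,d(653,125),.03);print(L1,L2)
for q in((142,67),(297,71),(289,209),(143,206)),:
    P=np.array([onz(C,c(*p),.03) for p in q]);print(P,P.mean(0))
Q=np.array([onz(D,d(*p),.03) for p in((543,57),(687,60),(681,184),(543,182))]);print(Q,Q.mean(0))
for P in(P,Q):
  for i,j in((0,1),(3,2),(3,0),(2,1)):
    e=P[j]-P[i];print(np.degrees(np.arctan2(e[1],e[0])),np.linalg.norm(e))
# steel mask of bow: low saturation and dark
for n,f,tr in(('C',C,None),('D',D,None)):
    h=cv2.cvtColor(f['pixels'],cv2.COLOR_RGB2HSV)
    m=((h[...,1]<70)&(h[...,2]<165)).astype(np.uint8)
    u0,v0=(c(217,157) if n=='C' else d(612,153)).astype(int)
    k,lab,sta,cen=cv2.connectedComponentsWithStats(m)
    l=lab[v0,u0];print(n,l,sta[l],cen[l])
    if l:
        x,y,w,hh=sta[l][:4]
        print(onz(f,(x,y+hh/2),.06),onz(f,(x+w,y+hh/2),.06))
E
```

```text
bowtop [0.4618 0.3033 0.0803] [np.float64(0.20174082916600225), np.float64(0.19011608143878653)]
(array([0.4375, 0.3076, 0.03  ]), array([0.437 , 0.3052, 0.03  ])) (array([0.4882, 0.2993, 0.03  ]), array([0.488, 0.298, 0.03 ]))
[[0.4252 0.3526 0.03  ]
 [0.5145 0.3369 0.03  ]
 [0.5014 0.2534 0.03  ]
 [0.4095 0.2693 0.03  ]] [0.4627 0.303  0.03  ]
[[0.4267 0.3523 0.03  ]
 [0.5141 0.3369 0.03  ]
 [0.5012 0.2536 0.03  ]
 [0.4101 0.2692 0.03  ]] [0.463 0.303 0.03 ]
-9.992076652896184 0.09069492414018807
-9.838341928265317 0.09322140437255994
79.31535942303101 0.08481561072124011
81.02483822522666 0.08457260567746289
-9.975779478812905 0.08875352748683753
-9.711827546019366 0.0924415333878279
78.73629646229382 0.08471127349962668
81.23640144130762 0.08428287362362502
C 16 [229 140  64  21 771] [260.5551 151.9728]
[0.4335 0.3069 0.06  ] [0.4919 0.298  0.06  ]
D 0 [     0      0    512    384 104903] [284.253  164.9147]
```

```bash
python3 -c "
from h import *
plan((.4625,.3027,.033),-9.7)"
```

```text
t 3.35 pos [0.4647 0.3246 0.1497] yang -8.75 F [ 0.5166 -1.0665  0.043 ] w 0.0854 shift [-0.0438  0.0022  0.2334] turn 0.0318 tilt [ 0.0007 -0.0004]
```

```bash
python3 -m handwheel '[-0.044,0.002,0,0.03,-0.044,0.002,0.06,0.03,-0.044,0.002,0.12,0.03,-0.044,0.002,0.18,0.03,-0.044,0.002,0.2,0.03]' 1
python3 -m handwheel '[0,0,0.015,0,0,0,0.033,0,0,0,0.033,0]' >/dev/null
python3 -c "
from h import *
plan((.4625,.3027,.033),-9.7)"
```

```text
t: 3.85
tool_pos: [0.4596, 0.3004, 0.0459]
eef_rot: [-0.0, 0.765, 0.645, -0.003]
contact_force: [-1.0, -1.2, -0.2]
grip_width: 0.0856
grasp_force: 0.0
t 4.15 pos [0.4615 0.3032 0.0326] yang -9.65 F [-0.8852  0.6824  0.5457] w 0.0856 shift [-0.0007  0.0022 -0.0008] turn 0.0016 tilt [-0.     -0.0001]
```

```bash
python3 -m handwheel '[0,0.002,0,0,0,0.002,0,0,0,0.002,0,0,0,0.002,0,0,0,0.002,0,0]' -1 30
python3 -m handwheel '[0,0,0,0,0,0,0,0,0,0,0,0,0,0,0,0]' -1 100
```

```text
t: 4.65
tool_pos: [0.4639, 0.3061, 0.0374]
eef_rot: [-0.001, 0.764, 0.645, 0.003]
contact_force: [-10.9, 2.2, 26.4]
grip_width: 0.0368
grasp_force: 38.5
t: 5.05
tool_pos: [0.4639, 0.3065, 0.038]
eef_rot: [-0.001, 0.764, 0.646, 0.003]
contact_force: [-13.0, 3.0, 30.7]
grip_width: 0.0331
grasp_force: 96.6
```

```bash
python3 -c "
from h import *
f=grab('wrist','wE',None,1);g=grab('scene','sE',(190,160,350,310),2.4)
a=cv2.imread('pics/wE.png');b=cv2.imread('pics/sE.png')[:384]
b=cv2.resize(b,(288,384)) if 0 else b[:360,:280]
b=cv2.copyMakeBorder(b,0,24,0,0,cv2.BORDER_CONSTANT)
cv2.imwrite('pics/E.png',np.hstack([a,b]))"
```

```text
(no output)
```

View pics/E.png

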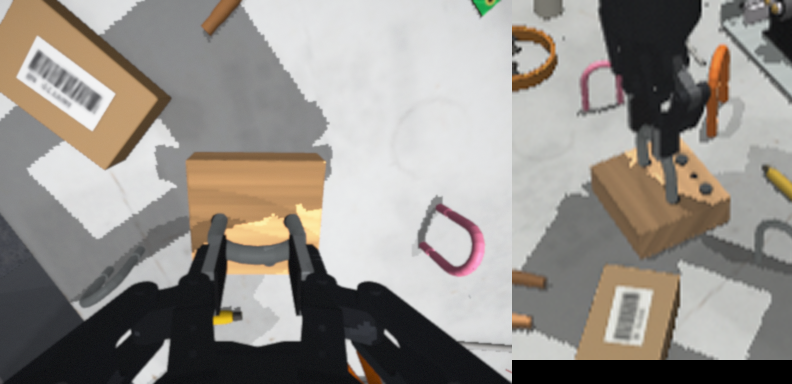

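```bash
python3 -c "
import pickle,cv2,numpy as np
f=pickle.load(open('wE.pkl','rb'));g=pickle.load(open('sE.pkl','rb'))
a=f['pixels'][195:335,160:350,::-1];b=g['pixels'][155:275,215:315,::-1]
a=cv2.resize(a,None,fx=2.6,fy=2.6,interpolation=2);b=cv2.resize(b,(a.shape[0]*100//120,a.shape[0]),interpolation=2)
o=np.hstack([a,b]);print(o.shape);cv2.imwrite('pics/E2.png',o[:, :800])"
```

```text
(364, 797, 3)
```

View pics/E2.png

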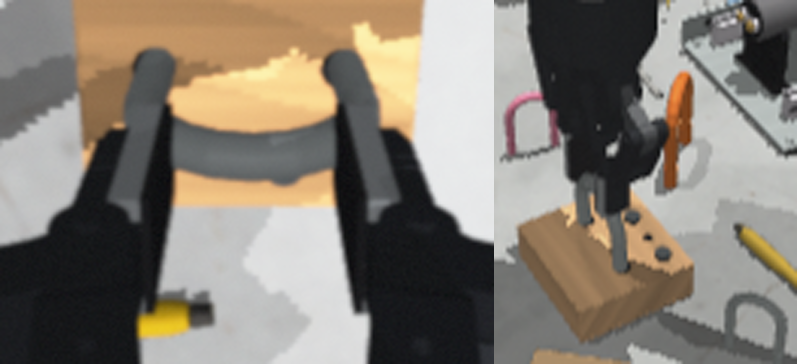

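```bash
python3 - <<'E'
from h import *
f=pickle.load(open('wE.pkl','rb'));s=st();R=s['Rm'];print(s['tool_pos'],s['contact_force'],s['ft_torque'])
c=lambda u,v:(160+u/2.6,195+v/2.6)
for n,p in(('Ltip',(170,105)),('LtipO',(128,130)),('Rtip',(337,105)),('legL',(155,60)),('legR',(343,60)),('Lin low',(150,305)),('bow',(250,165))):
    print(n,[ (R.T@(onz(f,c(*p),z)-s['tool_pos'])*1000).round(0)[:2] for z in(.03,.038,.05,.06,.08)])
U=np.array([.4625,.3027,.046])
print('U in tool',R.T@(U-s['tool_pos'])*1000)
for z in(.033,.043,.053):
  print([((proj(f,s['tool_pos']+R@np.array([x,y,s['tool_pos'][2]-z]))-[160,195])*2.6).round() for x in(11,-11) for y in(-30,-17,17,30)])
E
```

```text
[0.4639 0.3065 0.038 ] [-13.1112   1.9737  30.0964] [0.385  2.3883 0.0211]
Ltip [array([-15., -22.]), array([-11., -21.]), array([ -5., -20.]), array([  0., -18.]), array([ 10., -16.])]
LtipO [array([-23., -34.]), array([-18., -32.]), array([-12., -30.]), array([ -6., -28.]), array([  5., -25.])]
Rtip [array([-15.,  23.]), array([-11.,  22.]), array([-5., 21.]), array([ 0., 20.]), array([10., 17.])]
legL [array([ -2., -25.]), array([  2., -24.]), array([  7., -23.]), array([ 11., -21.]), array([ 20., -19.])]
legR [array([-2., 24.]), array([ 1., 23.]), array([ 7., 22.]), array([11., 21.]), array([20., 18.])]
Lin low [array([-81., -30.]), array([-74., -29.]), array([-64., -27.]), array([-55., -25.]), array([-38., -22.])]
bow [array([-34.,  -0.]), array([-29.,  -0.]), array([-21.,  -0.]), array([-15.,  -0.]), array([-3., -0.])]
U in tool [-3.9092 -0.6948 -8.0548]
[array([7317., 2440.]), array([4266., 2447.]), array([-3783.,  2466.]), array([-6887.,  2473.]), array([-6099.,  2206.]), array([-3339.,  2201.]), array([3826., 2185.]), array([6544., 2179.])]
[array([7297., 2432.]), array([4254., 2439.]), array([-3771.,  2458.]), array([-6866.,  2465.]), array([-6115.,  2213.]), array([-3348.,  2207.]), array([3835., 2192.]), array([6561., 2186.])]
[array([7276., 2424.]), array([4242., 2431.]), array([-3760.,  2450.]), array([-6845.,  2457.]), array([-6132.,  2219.]), array([-3358.,  2213.]), array([3844., 2198.]), array([6577., 2192.])]
```

The picture shows the fingertips resting on the bow's shoulders at about z 0.08, at (170,105) and (337,105). By my ray casts, the real fingertips end about 40 mm short of the reported TCP when nearly shut, and about 52 mm short when open. I'll open, descend deeper and check the forces.

```bash
python3 -m handwheel '[0,0,0,0,0,0,0,0,0,0,0,0,0,0,0,0,0,0,0,0]' 1 30
python3 -c "
from h import *
f=grab('wrist','wF')
plan((.4625,.3027,-.011),-9.7)
s=st();R=s['Rm']
for zt in(-.052,-.013): print([proj(f,s['tool_pos']+R@np.array([.0105,y,zt])) for y in(-.0425,.0425)])
h=f['pixels'];print(h[230:260,165:175].mean(2).astype(int)[::5])
"
```

```text
t: 5.65
tool_pos: [0.4621, 0.3031, 0.0323]
eef_rot: [-0.0, 0.764, 0.645, -0.0]
contact_force: [0.0, -0.0, 0.1]
grip_width: 0.0855
grasp_force: 0.0
t 5.7 pos [0.4621 0.3031 0.0323] yang -9.64 F [-0.4619  0.101   0.2527] w 0.0855 shift [-0.0006  0.001   0.0867] turn 0.0019 tilt [-0.0006 -0.0003]
[array([168.3542, 244.349 ]), array([344.1532, 244.2543])]
[array([186.6035, 213.1477]), array([326.2055, 213.0811])]
[[ 97  97  96  98  98  99  99 101 100 100]
 [ 96  96  95  93  94  92  93  92  93  94]
 [ 96  97  98  98  99 100 100 101 102 118]
 [ 88  87  86  91 110 150 180 188 188 189]
 [ 16  17  13  19  35  80 138 176 186 186]
 [ 15  13  15  17  18  52 115 166 184 187]]
```

```bash
python3 -m handwheel '[0,0.001,0.02,0,0,0.001,0.04,0,0,0.001,0.06,0,0,0.001,0.07,0,0,0.001,0.07,0]' 1 30
python3 -m handwheel '[0,0,0.008,0,0,0,0.016,0,0,0,0.016,0]' 1 30
python3 -m handwheel '[0,0,0,0,0,0,0,0,0,0,0,0,0,0,0,0,0,0,0,0]' -1 30
```

```text
t: 6.2
tool_pos: [0.4616, 0.3026, -0.004]
eef_rot: [-0.0, 0.764, 0.645, -0.001]
contact_force: [-0.1, 0.2, -0.6]
grip_width: 0.0857
grasp_force: 0.0
t: 6.5
tool_pos: [0.4625, 0.3031, -0.0107]
eef_rot: [-0.0, 0.764, 0.645, -0.0]
contact_force: [0.7, 0.3, -0.1]
grip_width: 0.0849
grasp_force: 0.0
t: 7.0
tool_pos: [0.4627, 0.3035, -0.0098]
eef_rot: [-0.0, 0.764, 0.645, 0.0]
contact_force: [-3.5, 0.0, 5.9]
grip_width: 0.059
grasp_force: 31.9
```

```bash
python3 -m handwheel '[0,0,0,0,0,0,0,0]' -1 100
python3 -m handwheel '[0,0,-0.02,0,0,0,-0.04,0,0,0,-0.06,0,0,0,-0.08,0,0,0,-0.12,0]' 
python3 -m handwheel '[0,0,-0.05,0,0,0,-0.1,0,0,0,-0.13,0,0,0,-0.13,0]'
python3 -c "
from h import *
f=grab('wrist','wG')
plan((.534,.0228,.115),-11.8)
a=f['pixels'][:,:,::-1];cv2.imwrite('pics/wG.png',cv2.resize(a,(768,576),interpolation=2))"
```

```text
t: 7.2
tool_pos: [0.4628, 0.3036, -0.0093]
eef_rot: [-0.0, 0.764, 0.645, 0.0]
contact_force: [-5.4, -1.3, 11.2]
grip_width: 0.0574
grasp_force: 103.8
t: 7.7
tool_pos: [0.462, 0.3026, 0.0495]
eef_rot: [-0.0, 0.764, 0.645, -0.001]
contact_force: [-0.5, -0.5, -1.3]
grip_width: 0.0569
grasp_force: 106.4
t: 8.1
tool_pos: [0.4648, 0.3042, 0.118]
eef_rot: [0.001, 0.764, 0.645, 0.003]
contact_force: [-0.0, 0.2, -1.4]
grip_width: 0.0568
grasp_force: 106.4
t 8.15 pos [0.4637 0.3036 0.1159] yang -9.64 F [ 0.2754  0.5351 -2.1564] w 0.0571 shift [-0.5302  0.2326  0.0015] turn 0.0721 tilt [0.0024 0.0012]
```

View pics/wG.png

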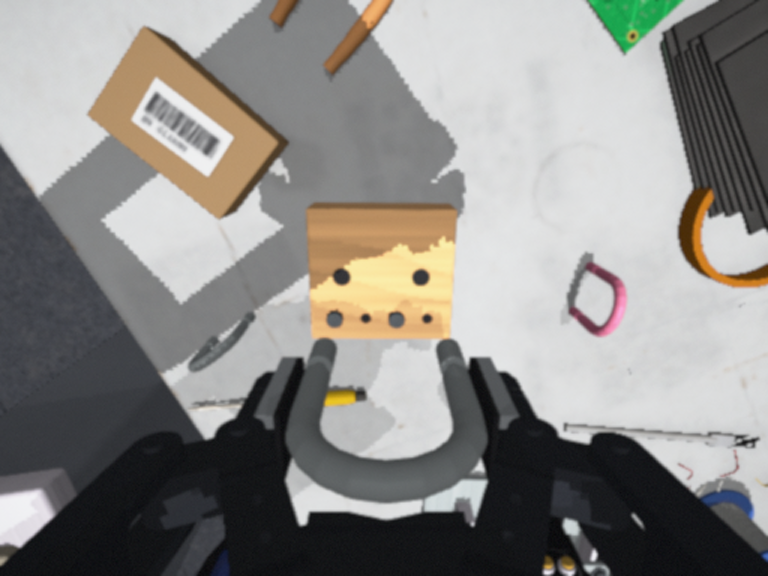

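The U-bolt is held upright, with its leg ends at (325,345) and (448,347) and the empty block holes at (341,277) and (421,277). I'll compute its offset in the tool, then travel to the chassis.

```bash
python3 - <<'E'
from h import *
f=pickle.load(open('wG.pkl','rb'));s=st();R=s['Rm']
n=lambda u,v:((u+.5)/1.5-.5,(v+.5)/1.5-.5)
H=[onz(f,n(*p),.03) for p in((341.5,277),(421,277))];print('holes',H,np.mean(H,0))
# rim point of leg end farthest in +x tool (top in image)
for z in(.1265,.1315,.1365):
    E=[R.T@(onz(f,n(*p),z)-s['tool_pos'])*1000 for p in((325,338),(448,338))];print(z,E)
g=f['pixels'].mean(2)
for r in(228,232,238,246,254): print(r,g[r,200:232].astype(int),g[r,285:318].astype(int))
E
python3 -m handwheel '[-0.1,0.04,0,0.02,-0.2,0.08,0,0.04,-0.3,0.125,0,0.06,-0.38,0.16,0,0.07,-0.4,0.175,0,0.07]' 
python3 -c "
from h import *
plan((.534,.0228,.115),-11.8)"
```

```text
holes [array([0.4376, 0.3067, 0.03  ]), array([0.4871, 0.2982, 0.03  ])] [0.4624 0.3025 0.03  ]
0.1265 [array([  1.1557, -24.3709, -10.6472]), array([  1.0181,  27.641 , -10.5345])]
0.1315 [array([  3.4715, -23.6324, -15.6419]), array([  3.3379,  26.8614, -15.5325])]
0.1365 [array([  5.7874, -22.8939, -20.6365]), array([  5.6577,  26.0817, -20.5304])]
228 [188 188 187 187 187 187 187 186 176 149 106  83  80  80  81  79  81  79
  79  78  78  84 107 143 172 184 186 186 186 187 187 188] [198 201 212 222 224 220 197 155 107  85  81  84  84  86  84  81  79  82
  96 130 183 219 226 228 228 227 228 227 228 227 227 227 227]
232 [187 188 189 188 188 187 183 161 115  83  78  80  81  80  80  80  80  79
  79  77  77  74  72  83 127 170 186 190 189 188 190 189] [200 208 219 221 209 168 104  74  75  77  80  81  83  84  84  81  81  79
  80  78  88 130 186 219 224 227 227 227 227 227 227 227 226]
238 [ 94 108 144 177 178 154 113  93  95 101 101 103 102 101 101  98  94  88
  82  76  72  72  87 133 174 187 187 187 186 186 187 188] [221 221 221 221 221 204 159  97  73  74  75  80  87  96 105 109 108 10
[... 204 characters left out ...]
217 218 218 217 218 215 199 159 116 100  94  86  81  80  81  82  83
  86  83  82  81  79  79  79  80  75  54  28  15  14  16  15]
254 [ 43  64  75  78  79  79  79  79  79  79  80  79  78  77  76  74  72  69
  82 121 165 184 186 186 186 185 184 185 186 187 186 187] [216 218 218 218 217 218 218 216 207 182 129  82  72  72  74  76  76  77
  78  78  79  79  79  79  79  80  79  76  66  44  22  18  16]
t: 8.65
tool_pos: [0.5149, 0.0872, 0.1127]
eef_rot: [-0.0, 0.777, 0.63, -0.002]
contact_force: [0.6, 0.6, -1.6]
grip_width: 0.0575
grasp_force: 106.5
t 8.65 pos [0.5149 0.0872 0.1127] yang -11.92 F [ 0.5751  0.5576 -1.6145] w 0.0575 shift [-0.1181  0.064  -0.0045] turn -0.0039 tilt [-0.0026 -0.0016]
```

```bash
python3 -m handwheel '[-0.06,0.03,0,0,-0.1,0.055,0,0,-0.117,0.064,0,0,-0.117,0.064,0,0,-0.117,0.064,0,0]' >/dev/null
python3 -c "
from h import *
plan((.5341,.0236,.06),-11.8)"
```

```text
t 9.15 pos [0.5342 0.0283 0.1137] yang -11.74 F [ 0.1032  0.7875 -0.4647] w 0.0568 shift [-0.0093  0.0019  0.1073] turn 0.002 tilt [-0.0018  0.0006]
```

```bash
python3 -m handwheel '[-0.008,0.001,0,0,-0.008,0.001,0,0,-0.008,0.001,0,0]' >/dev/null
python3 -c "
from h import *
f=grab('wrist','wH')
plan((.5341,.0236,.06),-11.8)"
```

```text
t 9.5 pos [0.5347 0.0241 0.1148] yang -11.69 F [-0.3819 -0.0793 -0.5348] w 0.0569 shift [-0.0013 -0.0009  0.1096] turn 0.0035 tilt [0.0002 0.0001]
```

```bash
python3 -m handwheel '[-0.001,0,0.03,0,-0.001,0,0.045,0,-0.001,0,0.06,0,-0.001,0,0.07,0,-0.001,0,0.08,0]'
python3 -m handwheel '[0,0,0.01,0,0,0,0.02,0,0,0,0.028,0,0,0,0.028,0]'
python3 -c "
from h import *
plan((.5341,.0236,.0245),-11.8)"
```

```text
t: 10.0
tool_pos: [0.5343, 0.0231, 0.0739]
eef_rot: [-0.0, 0.776, 0.631, -0.0]
contact_force: [0.3, 0.5, -1.3]
grip_width: 0.0574
grasp_force: 106.5
t: 10.4
tool_pos: [0.5341, 0.0231, 0.06]
eef_rot: [-0.0, 0.776, 0.631, -0.0]
contact_force: [0.6, -0.6, -1.0]
grip_width: 0.057
grasp_force: 106.5
t 10.4 pos [0.5341 0.0231 0.06  ] yang -11.74 F [ 0.5829 -0.6346 -1.0263] w 0.057 shift [ 0.001  -0.0002  0.0709] turn 0.0021 tilt [-0.0011  0.0001]
```

```bash
python3 -m handwheel '[0.001,0,0.02,0,0.001,0,0.035,0,0.001,0,0.05,0,0.001,0,0.064,0,0.001,0,0.064,0]'
python3 -m handwheel '[0,0,0.004,0,0,0,0.008,0,0,0,0.012,0]'
python3 -m handwheel '[0,0,0.004,0,0,0,0.004,0]'
```

```text
t: 10.9
tool_pos: [0.5335, 0.0237, 0.0271]
eef_rot: [-0.001, 0.776, 0.631, -0.001]
contact_force: [-0.7, -0.5, -2.4]
grip_width: 0.0575
grasp_force: 106.5
t: 11.2
tool_pos: [0.535, 0.0236, 0.0229]
eef_rot: [0.0, 0.776, 0.631, 0.0]
contact_force: [-0.7, -0.3, -1.4]
grip_width: 0.0569
grasp_force: 106.5
t: 11.4
tool_pos: [0.5345, 0.0236, 0.0205]
eef_rot: [-0.0, 0.776, 0.631, -0.0]
contact_force: [-0.1, -0.6, -1.9]
grip_width: 0.0567
grasp_force: 106.5
```

```bash
for i in 1; do python3 -m handwheel '[0,0,0.003,0,0,0,0.003,0]'; python3 -m handwheel '[0,0,0.003,0,0,0,0.003,0]';python3 -m handwheel '[0,0,0.003,0,0,0,0.003,0]'; done | grep -E "pos|force"
```

```text
tool_pos: [0.5347, 0.0235, 0.0191]
contact_force: [-0.2, -0.6, -1.5]
grasp_force: 106.5
tool_pos: [0.5346, 0.0235, 0.0175]
contact_force: [-0.3, -1.0, -1.2]
grasp_force: 106.5
tool_pos: [0.5346, 0.0233, 0.016]
contact_force: [0.3, -2.5, -1.8]
grasp_force: 106.5
```

```bash
(python3 -m handwheel '[-0.001,0,0.003,0,-0.001,0,0.003,0]'; python3 -m handwheel '[0,0,0.004,0,0,0,0.004,0]';python3 -m handwheel '[0,0,0.004,0,0,0,0.004,0]') | grep -E "pos|t_force"
```

```text
tool_pos: [0.5344, 0.0231, 0.0144]
contact_force: [-0.0, -0.6, -2.2]
tool_pos: [0.5345, 0.023, 0.0125]
contact_force: [-0.4, -1.9, -0.4]
tool_pos: [0.5343, 0.0225, 0.0106]
contact_force: [-1.8, -5.8, -2.0]
```

```bash
(python3 -m handwheel '[-0.002,0,0.002,0,-0.002,0,0.002,0]'; python3 -m handwheel '[0,0,0.004,0,0,0,0.004,0]';python3 -m handwheel '[0,0,0.004,0,0,0,0.004,0]') | grep -E "pos|t_force|rot"
```

```text
tool_pos: [0.5343, 0.0216, 0.0095]
eef_rot: [0.0, 0.776, 0.631, -0.0]
contact_force: [-0.0, -4.0, -1.1]
tool_pos: [0.5342, 0.0217, 0.0073]
eef_rot: [0.0, 0.776, 0.631, -0.0]
contact_force: [0.4, -6.1, -3.7]
tool_pos: [0.5343, 0.0216, 0.0053]
eef_rot: [0.0, 0.776, 0.631, -0.0]
contact_force: [0.3, -5.9, -2.1]
```

```bash
python3 -c "
from h import *
s=st();print(s['tool_pos'],s['contact_force'],s['ft_torque'],s['Rm'].T@s['contact_force'],s['grip_width'])
f=grab('wrist','wI');g=grab('scene','sI')
a=cv2.resize(f['pixels'][150:360,150:365,::-1],None,fx=2,fy=2,interpolation=2);b=cv2.resize(g['pixels'][120:225,260:390,::-1],None,fx=2.85,fy=4,interpolation=2)
b=cv2.copyMakeBorder(b,0,max(0,a.shape[0]-b.shape[0]),0,0,0)[:a.shape[0]]
o=np.hstack([a,b]);print(o.shape);cv2.imwrite('pics/I.png',o)"
```

```text
[0.5343 0.0216 0.0053] [ 0.3325 -5.862  -2.1491] [-1.0963 -0.0199 -0.0656] [-5.67    1.5183  2.1533] 0.056723138716854984
(420, 800, 3)
```

View pics/I.png

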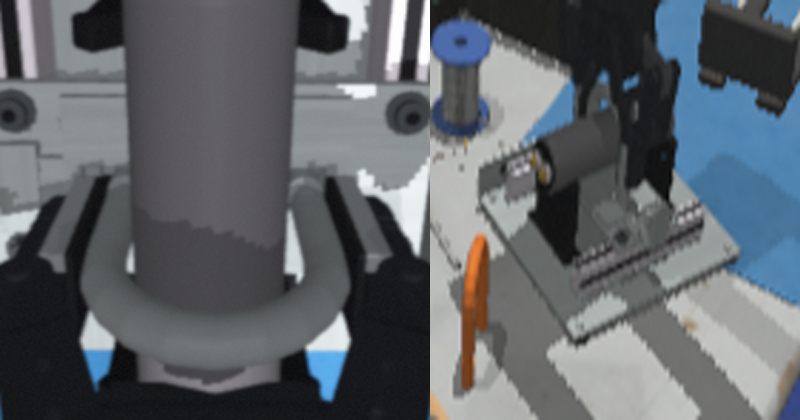

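The legs run into the plate at (115,185) and (305,185) on both sides of the capacitor, and the bow is still a few mm above it. I'll press on.

```bash
(python3 -m handwheel '[-0.002,-0.001,0.002,0,-0.002,-0.001,0.002,0]'; python3 -m handwheel '[0,0,0.004,0,0,0,0.004,0]';python3 -m handwheel '[0,0,0.003,0,0,0,0.003,0]') | grep -E "pos|t_force"
```

```text
tool_pos: [0.5341, 0.0211, 0.0048]
contact_force: [1.0, -4.1, -0.5]
tool_pos: [0.534, 0.0211, 0.0026]
contact_force: [2.6, -4.4, -0.3]
tool_pos: [0.5338, 0.0212, 0.0011]
contact_force: [2.4, -4.6, -0.2]
```

```bash
(python3 -m handwheel '[0,0.001,0.003,0,0,0.001,0.003,0]'; python3 -m handwheel '[0,0,0.002,0,0,0,0.002,0]';python3 -m handwheel '[0,0,0.002,0,0,0,0.002,0]';python3 -m handwheel '[0,0,0.002,0,0,0,0.002,0]') | grep -E "pos|t_force"
```

```text
tool_pos: [0.5341, 0.0211, -0.0]
contact_force: [-2.8, -4.1, 5.0]
tool_pos: [0.5342, 0.0211, -0.0002]
contact_force: [-6.3, -4.4, 13.4]
tool_pos: [0.5343, 0.0212, -0.0003]
contact_force: [-11.0, -4.1, 21.0]
tool_pos: [0.5343, 0.0212, -0.0005]
contact_force: [-14.9, -3.8, 29.7]
```

```bash
(python3 -m handwheel '[0,-0.003,0,0,0,-0.003,0,0]'; python3 -m handwheel '[0,0,0.002,0,0,0,0.002,0]') | grep -E "pos|t_force|width"
```

```text
tool_pos: [0.5343, 0.0212, -0.0004]
contact_force: [-6.7, -4.3, 22.1]
grip_width: 0.0574
tool_pos: [0.5344, 0.0212, -0.0006]
contact_force: [-12.6, -4.4, 31.4]
grip_width: 0.0572
```

```bash
(python3 -m handwheel '[0,0,-0.004,0,0,0,-0.004,0]'; python3 -m handwheel '[0,0,0,0,0,0,0,0]' - 20;  python3 -m handwheel '[0,0,0,0,0,0,0,0,0,0,0,0,0,0,0,0,0,0,0,0]' 1) | grep -E "pos|t_force|width"; python3 -c "
from h import *
plan((.534,.022,.1),-11.8)"
```

```text
tool_pos: [0.5342, 0.0212, -0.0003]
contact_force: [-4.3, -5.2, 15.0]
grip_width: 0.057
tool_pos: [0.5342, 0.0212, -0.0002]
contact_force: [-3.4, -5.2, 15.0]
grip_width: 0.057
tool_pos: [0.5324, 0.0217, -0.0026]
contact_force: [-0.2, 0.3, 0.2]
grip_width: 0.0855
t 16.0 pos [ 0.5324  0.0217 -0.0026] yang -11.73 F [-0.1883  0.2619  0.2055] w 0.0855 shift [ 0.0013  0.0028 -0.2052] turn 0.0025 tilt [-0.0006  0.0002]
```

```bash
python3 -m handwheel '[0,0.003,-0.02,0,0,0.003,-0.06,0,0,0.003,-0.1,0,0,0.003,-0.15,0,0,0.003,-0.16,0]' >/dev/null
python3 -m handwheel '[0,-0.05,0,0,0,-0.1,0,0,0,-0.15,0,0,0,-0.195,0,0,0,-0.195,0,0]' -1 >/dev/null
python3 -m handwheel '[0,0,0,0,0,0,0,0]' 
python3 -c "
from h import *
f=grab('wrist','wJ');s=st();R=s['Rm']
plan((.4395,.0407,.008),-11.8)
# bow top height check marker: predicted pixels
o=np.array([.5341,.0208,0]);ex=np.array([.979,-.2045,0]);ey=np.array([.2045,.979,0])
for z in(.095,): print('bow pred',proj(f,o+[0,0,z]))
print('tab pred',[proj(f,o+ex*-.073+ey*a+[0,0,.065]) for a in(-.009,.009)])
print('tip pred',[proj(f,s['tool_pos']+R@np.array([.0105,y,-.039])) for y in(-.0145,.0145)])
a=f['pixels'][:,:,::-1];cv2.imwrite('pics/J.png',cv2.resize(a,(768,576),interpolation=2))"
```

```text
t: 17.2
tool_pos: [0.4396, 0.0408, 0.078]
eef_rot: [0.0, 0.776, 0.631, 0.0]
contact_force: [0.1, 0.2, 0.8]
grip_width: -0.0
grasp_force: 0.0
t 17.25 pos [0.4396 0.0408 0.0779] yang -11.75 F [ 0.0622  0.7528 -0.4805] w 0.0001 shift [-0.0002 -0.0002  0.1399] turn 0.0017 tilt [ 0.0007 -0.    ]
bow pred [415.2634 232.1165]
tab pred [array([289.501 , 224.7295]), array([290.4077, 201.0592])]
tip pred [array([228.6999, 232.3187]), array([283.8723, 232.2864])]
```

View pics/J.png

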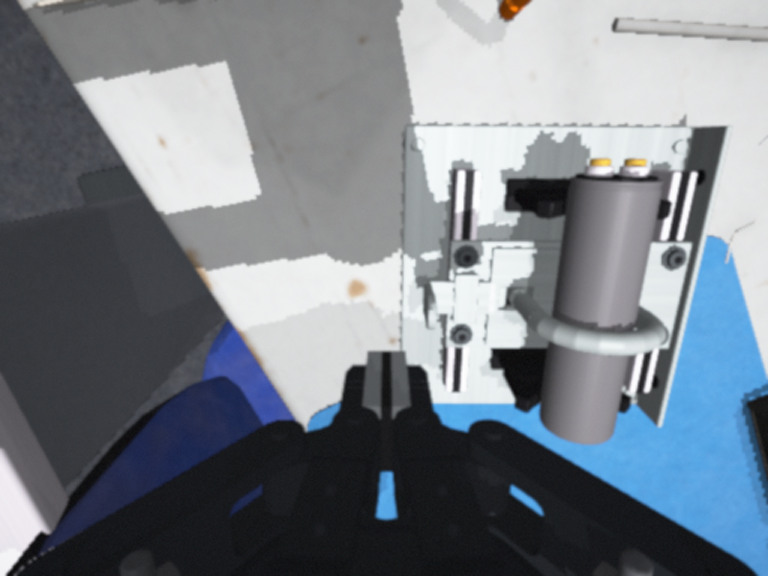

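The U-bolt sits on the capacitor, with its bow at (605,338). The gripper is shut and clear of the tab, which is at about (432,300). I'll check the tab's y numerically and descend.

```bash
python3 - <<'E'
from h import *
B=pickle.load(open('wB.pkl','rb'));J=pickle.load(open('wJ.pkl','rb'))
o=np.array([.5341,.0208,0]);Rc=np.array([[.979,-.2045,0],[.2045,.979,0],[0,0,1]])
b=lambda u,v:np.array((140+(u+.5)/3.3-.5,120+(v+.5)/3.3-.5)); a=lambda u,v:np.array(((u+.5)/1.5-.5,(v+.5)/1.5-.5))
for n,f,p in(('Btop low',B,b(140,480)),('Btop up',B,b(133,425)),('Jtop low',J,a(428,327)),('Jtop up',J,a(425,290))):
    print(n,Rc@(onz(f,p,.065)-o)*1000)
for n,f,p in(('Bbot up',B,b(160,395)),('Jbot up',J,a(440,281)),('legL J',J,a(515,298))):
    print(n,Rc@(onz(f,p,.037)-o)*1000)
E
python3 -m handwheel '[0,0,0.03,0,0,0,0.07,0,0,0,0.11,0,0,0,0.138,0,0,0,0.138,0]'
```

```text
Btop low [-73.5984  -3.4134  65.    ]
Btop up [-74.1881  15.0967  65.    ]
Jtop low [-76.2756  -3.6556  65.    ]
Jtop up [-78.2135  14.7927  65.    ]
Bbot up [-72.8747  10.1584  37.    ]
Jbot up [-67.8636  10.225   37.    ]
legL J [-27.806    0.7958  37.    ]
t: 17.75
tool_pos: [0.4371, 0.0408, 0.0065]
eef_rot: [-0.001, 0.776, 0.631, -0.002]
contact_force: [-0.0, 0.3, 0.0]
grip_width: 0.0
grasp_force: 0.0
```

```bash
(python3 -m handwheel '[0.004,0.004,0,0,0.004,0.004,0,0]'; python3 -m handwheel '[0,0.003,0,0,0,0.003,0,0]'; python3 -m handwheel '[0,0.003,0,0,0,0.003,0,0]'; python3 -m handwheel '[0,0.003,0,0,0,0.003,0,0]')| grep -E "pos|t_force"
```

```text
tool_pos: [0.4426, 0.0426, 0.0099]
contact_force: [0.5, 0.1, 0.5]
tool_pos: [0.4435, 0.0422, 0.0095]
contact_force: [0.5, 0.3, 0.5]
tool_pos: [0.4444, 0.0419, 0.009]
contact_force: [0.5, 0.3, -1.2]
tool_pos: [0.4457, 0.0416, 0.0088]
contact_force: [0.9, 0.5, -0.7]
```

```bash
(python3 -m handwheel '[0,0.003,0,0,0,0.003,0,0]'; python3 -m handwheel '[0,0.003,0,0,0,0.003,0,0]'; python3 -m handwheel '[0,0.003,0,0,0,0.003,0,0]'; python3 -m handwheel '[0,0.003,0,0,0,0.003,0,0]')| grep -E "pos|t_force"
```

```text
tool_pos: [0.4464, 0.0414, 0.0085]
contact_force: [-3.5, 0.4, 2.4]
tool_pos: [0.4481, 0.041, 0.0085]
contact_force: [-3.9, 1.3, 2.1]
tool_pos: [0.4498, 0.0407, 0.0085]
contact_force: [-3.6, 0.1, 1.3]
tool_pos: [0.4513, 0.0404, 0.0085]
contact_force: [-3.5, 1.2, -0.4]
```

```bash
(python3 -m handwheel '[0,0.003,0,0,0,0.003,0,0]'; python3 -m handwheel '[0,0.002,0,0,0,0.002,0,0]'; python3 -m handwheel '[0,0.002,0,0,0,0.002,0,0]')| grep -E "pos|t_force"
```

```text
tool_pos: [0.4529, 0.04, 0.0086]
contact_force: [-2.7, 0.4, 0.2]
tool_pos: [0.4538, 0.0398, 0.0086]
contact_force: [-3.8, 0.2, -0.4]
tool_pos: [0.4548, 0.0396, 0.0086]
contact_force: [-2.9, 0.8, -0.2]
```

```bash
(python3 -m handwheel '[0,0.002,0,0,0,0.002,0,0]';python3 -m handwheel '[0,0.002,0,0,0,0.002,0,0]')| grep -E "pos|t_force"
```

```text
tool_pos: [0.4554, 0.0395, 0.0086]
contact_force: [-5.7, -0.1, 1.5]
tool_pos: [0.4557, 0.0395, 0.0085]
contact_force: [-8.9, 1.7, 4.4]
```

```bash
(python3 -m handwheel '[0,0.001,0,0,0,0.001,0,0]';python3 -m handwheel '[0,0.001,0,0,0,0.001,0,0]')| grep -E "pos|t_force"
```

```text
tool_pos: [0.4557, 0.0394, 0.0084]
contact_force: [-11.2, 1.8, 6.1]
tool_pos: [0.4558, 0.0394, 0.0084]
contact_force: [-13.3, 3.0, 6.9]
```

The slide is at its hard stop with 13 N. I'll back off, rise clear and check.

```bash
(python3 -m handwheel '[0,-0.01,0,0,0,-0.02,0,0,0,-0.04,0,0,0,-0.04,0,0]'; python3 -m handwheel '[0,0,-0.05,0,0,0,-0.1,0,0,0,-0.17,0,0,0,-0.24,0,0,0,-0.24,0]';python3 -m handwheel '[0,0,0,0,0,0,0,0]')| grep -E "pos|t_force"
python3 - <<'E'
from h import *
f=grab('wrist','wK');s=grab('scene','sK')
a=f['pixels'][60:330,180:,::-1];b=cv2.resize(s['pixels'][115:225,260:390,::-1],None,fx=3.2,fy=3.2,interpolation=2)
a=cv2.resize(a,None,fx=1.15,fy=1.15,interpolation=2)
h=max(a.shape[0],b.shape[0]);P=lambda i:cv2.copyMakeBorder(i,0,h-i.shape[0],0,0,0)
o=np.hstack([P(a),P(b)]);print(o.shape);cv2.imwrite('pics/K.png',o)
E
```

```text
tool_pos: [0.4373, 0.0433, 0.0087]
contact_force: [0.2, -0.1, -0.4]
tool_pos: [0.4421, 0.043, 0.1346]
contact_force: [1.6, 0.5, 0.7]
tool_pos: [0.4375, 0.0431, 0.1277]
contact_force: [0.2, 0.2, -0.3]
(352, 798, 3)
```

View pics/K.png

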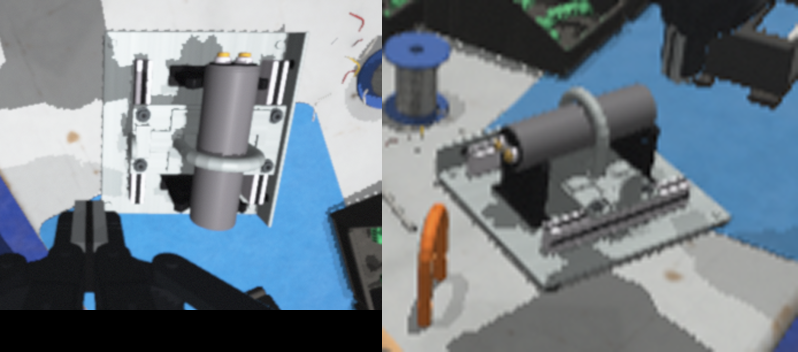

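The U-bolt sits on the capacitor, with its bow at (222,160) in the wrist view and (580,100) in the scene view. The slide is pushed in and the robot is clear, so I'm handing in.

```bash
python3 -c "
from plant import env
print(env.sign_off())"
```

```text
the job is handed in; nothing more can be done
None
```

The U-bolt is pressed home over the capacitor, the lock slide is pushed to its hard stop (about 9.5 mm of travel, 13 N), and the job is handed in; on the first grasp attempt the fingers pressed on the bow with about 30 N, so I reopened and regrasped lower.

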